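Blow the board clean and span its test strips with sprung tweezers

TASK

Blow the board off by squeezing the air gun's trigger fully against its spring, then let the trigger go and back off. Then take the long bent-tip tweezers from their stand, squeeze them until their tips are as far apart as the two brass strips on the board, and bring the tips down to the strips, one on the middle of each, touching lightly or just clear, with the tweezers' tips pointing along the strips. Finish while still gripping the tweezers there, holding that gap steady; do not let go, do not press hard on the board or shift the strips, and leave the other things on the bench where they are.

Things in the scene. Friction and masses are not known exactly. Their poses are not given: they have to be found in the camera images.
- jig: Fixed test jig: aluminium base 110 x 116 x 10 mm under a green circuit board (90 mm along x), flat top 20 mm above the bench, chips under 2 mm high. A slot along x splits the board into a fixed half (-y) and a sliding half (+y). Origin on the bench under its middle; +x away from the robot (yaw within 0.25 rad), z up.
- strip_a (a point): Centre of the top of the brass strip on the fixed half, 28 mm from the jig's middle towards the robot (jig -x) and 7 mm to its -y side. Strips are 24 mm long (along jig x), 6 mm wide, flat on the board; axes as the jig's.
- strip_b (a point): Centre of the top of the other brass strip, on the sliding half (jig +y side), parallel to the first. The distance between the strips' centre lines differs from run to run, 14 to 22 mm. The sliding half has a stiff slide (about 4 N) and must stay as found.
- airgun: Fixed grey air gun on its side in a bench stand, centre height 52 mm. Origin on the bench below barrel and grip joint; +x along the barrel to the nozzle (towards the jig), grip along -y (towards the robot), z up. Grip x -13 to 13 mm, 24 mm high, y -10 to -135 mm. Barrel radius 14 mm along y = 0. Trigger bar in front of the grip: x 30 to 38 mm, y -16 to -86 mm, 18 mm high, pivot at y = -16 mm.
- trigger (a joint): Trigger angle in rad: 0 at rest, 0.25 at its stop, swinging towards the grip; 0.20 and over counts as fully squeezed. Sprung: pressed 44 mm from its pivot it takes about 4 N at rest and 10 N at the stop, and travels 11 mm; over the outside of grip and trigger it measures 51 mm there at rest, 40 mm at the stop.
- trigger_pad (a point): Middle of the trigger bar's front (nozzle side) face, 44 mm from the pivot, where to press; the grip lies right behind it.
- stand: Fixed low stand of the tweezers: base 150 x 60 x 6 mm with two grey cross blocks, tops 36 mm above the bench, one under the hinge block (24 mm long, 40 mm wide), one 118 mm ahead of it (10 mm long, 56 mm wide). Between them the tweezers are free underneath down to the base. Origin on the bench under the tweezers' hinge, +x towards the tips.
- tweezers: Long bent-tip steel tweezers, about 60 g, lying flat and open on the stand; this body is the -y arm with the hinge block. Origin on the hinge axis at the rear, at the underside of the arms (36 mm above the bench at first); +x forward midway between the open arms, z up. Arms 10 mm high, 4 mm thick; from 124 mm ahead their points bend down to tips 149 mm ahead and 22 mm below the origin.
- plate_a (a point): Middle of the outer face of the black grip plate on the -y arm, 70 mm ahead of the hinge, 5 mm above the arms' underside. Plate 34 mm long, 18 mm high; +y arm has its mirror image: pinch across both plates, one finger on each.
- tweezers_arm (a joint): Angle of the +y arm in rad: 0 open (at rest), 0.19 shut towards the other arm. A spring holds it open: about 3 N on the plates at rest, 6 N at mid gap. With the width W over the middles of the plates (33 mm at rest) the tip gap, centre to centre, is about 8 mm + 2.14 x (W - 20 mm): 36 mm open, 8 mm at the stop.
- tip_a (a point): Lowest point of the -y arm's tip (round, 3.6 mm thick).
- tip_b (a point): Lowest point of the +y arm's tip.
- phone: Bystander: black phone, 147 x 71 x 9 mm, lying loose. Origin: underside.
- white_phone: Bystander: white phone, 147 x 71 x 9 mm, lying loose. Origin: underside.
- earbud_case: Bystander: rounded white case, 46 x 60 x 22 mm. Origin: underside.
- screw_tray: Bystander: grey four-compartment tray, 60 x 80 x 15 mm. Origin: underside.
- screwdriver: Bystander: small screwdriver, 160 mm long. Origin: underside.
- short_tweezers: Bystander: short straight tweezers, 95 mm, lying flat on the bench; not the ones to use. Origin: underside at its joined end.
Not all that is in view belongs to the job. There is more than one size of the stand; the one meant has the size given above.

How it is judged:
On the way, in this order (a step that is already met when the one before it is completed fails the run):
1. the air gun's trigger is squeezed fully (value of joint trigger above 0.2 rad), for 0.2 s.
2. the trigger is let go and the fingers are off the gun (value of joint trigger below 0.04 rad and contact force between each of the arm, the fingers and airgun below 0.1 N), for 0.1 s.
3. the tweezers are lifted off their stand in the fingers (distance of tweezers from where it was at the start of the episode above 0.02 m and contact force between tweezers and stand below 0.05 N and contact force between the fingers and tweezers above 1 N), for 0.2 s.
At the end, for the whole second after the job is handed in: Fingers grip the resting tweezers (over 1 N; under 20 mm/s, 0.1 rad/s), clear of the stand, one tip on each strip: within 3 mm of its centre line, 12 mm of its middle lengthwise, 3 mm below to 5 mm above it, under 8 N on the jig; trigger under 0.04 rad (((x of tip_a in the frame of strip_a between -0.012 and 0.012 m and y of tip_a in the frame of strip_a between -0.003 and 0.003 m and z of tip_a in the frame of strip_a between -0.003 and 0.005 m and x of tip_b in the frame of strip_b between -0.012 and 0.012 m and y of tip_b in the frame of strip_b between -0.003 and 0.003 m and z of tip_b in the frame of strip_b between -0.003 and 0.005 m) or (x of tip_a in the frame of strip_b between -0.012 and 0.012 m and y of tip_a in the frame of strip_b between -0.003 and 0.003 m and z of tip_a in the frame of strip_b between -0.003 and 0.005 m and x of tip_b in the frame of strip_a between -0.012 and 0.012 m and y of tip_b in the frame of strip_a between -0.003 and 0.003 m and z of tip_b in the frame of strip_a between -0.003 and 0.005 m)) and contact force between the fingers and tweezers above 1 N and contact force between tweezers and jig below 8 N and contact force between tweezers and stand below 0.05 N and linear speed of tweezers below 0.02 m/s and velocity of joint tweezers_arm between -0.1 and 0.1 rad/s and value of joint trigger below 0.04 rad); the arm keeps its last pose, push and grip.
It fails at once if the board is pressed hard (over 15 N) (contact force between tweezers and jig above 15 N).
It fails at once if a strip is shifted more than 2 mm (distance of any of strip_a, strip_b from where it was at the start of the episode above 0.002 m).
It fails at once if another thing on the bench is shifted more than 30 mm (distance of any of phone, white_phone, earbud_case, screw_tray, screwdriver, short_tweezers from where it was at the start of the episode above 0.03 m).
It also fails if it takes over 58 s, if anything falls off the work surface, if the arm or the gripper's body presses on something with over 40 N, if the wrist force passes 120 N, or if a joint passes its speed limit or range.

ROBOT

A 7-joint arm with a two-finger parallel gripper is mounted at the origin on the work surface. World frame = base frame: x ahead of the robot, y to its left, z up, the work surface at z = 0. Lengths are in m, angles in rad, forces in N, time in s.
With the tool pointing down it reaches from about 0.4 to 0.9 m from the base axis. Payload 5.6 kg.
Tool frame: the origin (TCP) lies midway between the tips of the shut fingers; the grasp point (between the pads) lies 19 mm behind it; z points along the fingers, y is the line along which they close (so a half turn about z gives the same grasp; the last joint's range is limited). The gripper opens to 92 mm and grips with 3 to 60 N. Pads are 20 mm wide; open, the fingers measure 128 mm over their backs; the gripper's body (75 mm by 189 mm) begins 69 mm behind the grasp point.
Start: joints at [-1.271, 0.468, -0.012, 1.603, 0.006, 1.071, -0.056], TCP at [0.219, 0.612, 0.215] pointing down, gripper open.
Joint ranges: [-2.53, 2.53], [-0.31, 2.02], [-1.57, 1.55], [0.28, 2.44], [-1.29, 4.43], [0.15, 1.84], [-2.92, 2.92]. Speed limits (rad/s): [2.57, 2.57, 3.14, 3.14, 3.14, 3.14, 3.14].

INTERFACE

Orientations are given as [roll, pitch, yaw] about the fixed x, y, z axes, in that order (R = Rz(yaw) Ry(pitch) Rx(roll)).
In Python, from cell import r gives the robot as it stands.
- The arm moves only by the tool play_rows, never from a script. Its arguments are lists of equal length, an entry for each row: "delta_pos": the shift along the tool's x, y, z in mm, a list of three; "dr": the turn, a rotation vector about the tool's x, y, z in rad, a list of three; "gripper": the closure, from -1 (fully open) to 1 (shut), so that 0 is half open. In form: {"delta_pos": [[tx, ty, tz], ...], "dr": [[wx, wy, wz], ...], "gripper": [gripper, ...]}. A call has 1 to 10 rows; each row is the pose to reach, as a shift and turn from the pose commanded when the call began, along the tool's axes at that moment; what a row does not reach only later rows make up. A row lasts 1/12 s, in which the tool goes at most 41.7 mm and 7.16 degrees, less where a joint would pass 70% of its speed; a pose out of reach is approached as far as the arm can. A call with a gripper value outside its range is refused whole. The fingers move at their own pace and stop on an object; "force" is the grip in N (left out, the last holds). Time passes only in rows, so rows that repeat a pose let the fingers close. It gives the time, the measured TCP pose, the force, the opening and the grip force at its end, in the units of the state.
- r.observe(): the state, without advancing time (a new reading comes with each control period).
- r.read_camera(name): name is "side" or "top"; returns a dict with "img" (400x640x3 uint8, red, green, blue), "vertical_fov" (degrees; the focal length in pixels is half the picture's height over the tangent of half this angle, whatever the lens; pixels are square), "cx", "cy" (the principal point, pixels), "D" ([k1, k2, p1, p2, k3] as OpenCV has them; the pictures are not rectified), "rvec" (rotation vector, rad) and "tvec" (3), from world to camera coordinates, as OpenCV has them. Camera axes: x right, y down, z forward; pixel columns grow to the right and rows downward; lengths in m; the calibration is good to about 2 mm. A picture is of the moment at which its call begins. There is no depth.
- r.sign_off(): hands the job in; it is judged then, once.
The state is a dict: "time": time; "q": joint angles; "joint_velocities": joint speeds; "tau": joint torques, N m; "tool_pos": TCP position; "eef_rot": TCP orientation; "contact_force": force on the tool from outside, world axes, zero at the start; "ft_torque": the same for the moment, N m; "gripper_width": finger opening in m; "finger_force": force on a finger pad.
Only numpy, scipy, OpenCV 4.12 (cv2) and the standard library are available. Lean on these libraries where they do the work, as an engineer would, in place of code of your own. Each camera call takes 0.05 s, during which the arm holds its last target. There are 200 camera calls.

## Working session

There is one attempt and no reset: what is moved stays moved. The work goes in short steps, Python scripts to look and compute and a tool call to move; the robot and the scene stay as the last step left them, time stands still between calls to the robot, and variables do not carry over. Pictures are saved under pics/ and viewed, at most 13 in all, crops included, and the job is handed in when it is done.

Besides the shell and the picture viewer there is one more tool, called after "Request:" as a command line: name --argument value ..., lists and objects as JSON in quotes. play_rows: Moves the arm, as the interface text tells. Its arguments: {"type":"object","properties":{"delta_pos":{"type":"array","items":{"type":"array","items":{"type":"number"}}},"dr":{"type":"array","items":{"type":"array","items":{"type":"number"}}},"gripper":{"type":"array","items":{"type":"number"}},"force":{"type":"number"}},"required":["delta_pos","dr","gripper"]}

```bash
mkdir -p pics; ls; cat > h.py <<'E'
import numpy as np, cv2, pickle
from cell import r
def cam(n,save=None):
    c=r.read_camera(n); 
    if save: cv2.imwrite('pics/'+save,c['img'][:,:,::-1])
    pickle.dump(c,open(n+'.pkl','wb')); return c
def K(c):
    f=200/np.tan(np.radians(c['vertical_fov'])/2)
    return np.array([[f,0,c['cx']],[0,f,c['cy']],[0,0,1.]])
def ray(c,px,z):
    "pixels -> world at plane z"
    px=np.asarray(px,float).reshape(-1,1,2)
    u=cv2.undistortPoints(px,K(c),np.array(c['D'],float)).reshape(-1,2)
    R=cv2.Rodrigues(np.array(c['rvec'],float))[0];t=np.array(c['tvec'],float).ravel()
    d=np.c_[u,np.ones(len(u))]@R; o=-R.T@t
    return o+d*((np.asarray(z)-o[2])/d[:,2])[:,None]
def proj(c,P):
    return cv2.projectPoints(np.asarray(P,float).reshape(-1,3),np.array(c['rvec'],float),np.array(c['tvec'],float),K(c),np.array(c['D'],float))[0].reshape(-1,2)
E
python3 - <<'E'
from h import *
for n in('top','side'):
    c=cam(n,n+'0.png');R=cv2.Rodrigues(np.array(c['rvec'],float))[0];print(n,c['vertical_fov'],c['D'],-R.T@np.array(c['tvec']).ravel())
    print(ray(c,[[320,200],[330,200],[320,210]],0).round(3))
print(r.observe())
E
```

```text
pics
top 46.14774141163912 [-0.10218176  0.          0.          0.          0.        ] [ 0.33001304 -0.10882515  1.34662398]
[[ 0.419 -0.096  0.   ]
 [ 0.419 -0.125  0.   ]
 [ 0.39  -0.096  0.   ]]
side 53.28204660774613 [-0.01544635  0.          0.          0.          0.        ] [ 0.22536893 -1.02917635  0.72888156]
[[ 0.474  0.008  0.   ]
 [ 0.505 -0.001  0.   ]
 [ 0.46  -0.045  0.   ]]
{'time': 0.1, 'q': array([-1.27102483,  0.46823224, -0.01157302,  1.60353553,  0.00599812,
        1.07137259, -0.05632371]), 'joint_velocities': array([-4.55822856e-04, -2.31617638e-03,  5.28365502e-04, -1.33391742e-03,
        1.08776119e-03,  2.60521747e-04, -1.80343223e-05]), 'tau': array([ 4.19350981e-04, -5.21647918e+01, -1.27098997e-02, -2.44365370e+01,
       -5.67844533e-02,  1.40445904e-02,  4.40623035e-05]), 'tool_pos': array([0.2183712 , 0.61167389, 0.21377082]), 'eef_rot': array([-3.14008393e+00,  1.23344789e-04,  2.79870560e+00]), 'contact_force': array([0.28549371, 0.09189672, 0.31618883]), 'ft_torque': array([0.01711069, 0.05367872, 0.00028259]), 'finger_force': 0.0, 'gripper_width': 0.09217432374051841}
```

View pics/top0.png

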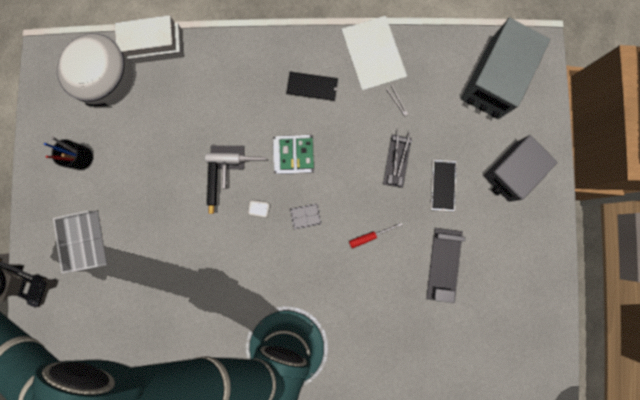

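View pics/side0.png

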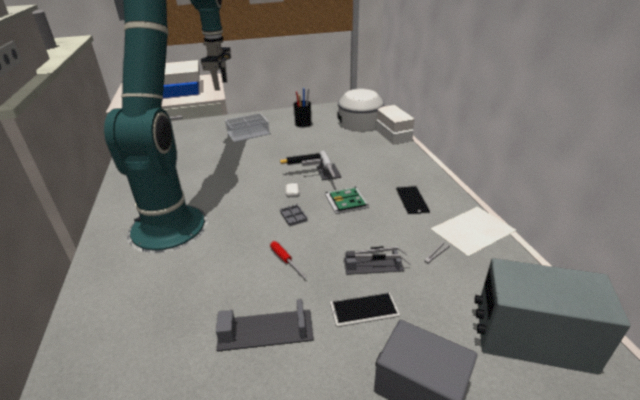

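The top view shows the air gun at (222,175), jig at (295,155), and two candidate stands. The one at (397,158) carries the long tweezers; the one at (445,265) is empty and bigger. The short tweezers are at (398,100). The one at (397,158) fits, so I'll enlarge it to confirm.

```bash
python3 - <<'E'
from h import *
m=np.mean([cam('top')['img'].astype(float) for _ in range(6)],0);np.save('top.npy',m)
s=np.mean([cam('side')['img'].astype(float) for _ in range(6)],0);np.save('side.npy',s)
def crop(m,u,v,w,h,k): return cv2.resize(m[v:v+h,u:u+w].clip(0,255).astype(np.uint8),None,fx=k,fy=k,interpolation=cv2.INTER_CUBIC)
a=crop(m,375,115,50,75,8);b=crop(s,330,235,90,45,8)  # 400x600
c=crop(m,268,130,50,50,8)
cv2.imwrite('pics/c1.png',np.hstack([a,np.vstack([c,crop(s,320,178,50,25,8)])])[:,:,::-1])
d=crop(m,200,140,72,75,8);e=cv2.resize(b,(576,288))
cv2.imwrite('pics/c2.png',np.hstack([d,crop(m,425,225,28,75,8)])[:,:,::-1])
cv2.imwrite('pics/c3.png',np.vstack([b[:300],crop(s,275,145,90,37,8)])[:,:,::-1])
E
```

```text
(no output)
```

View pics/c1.png

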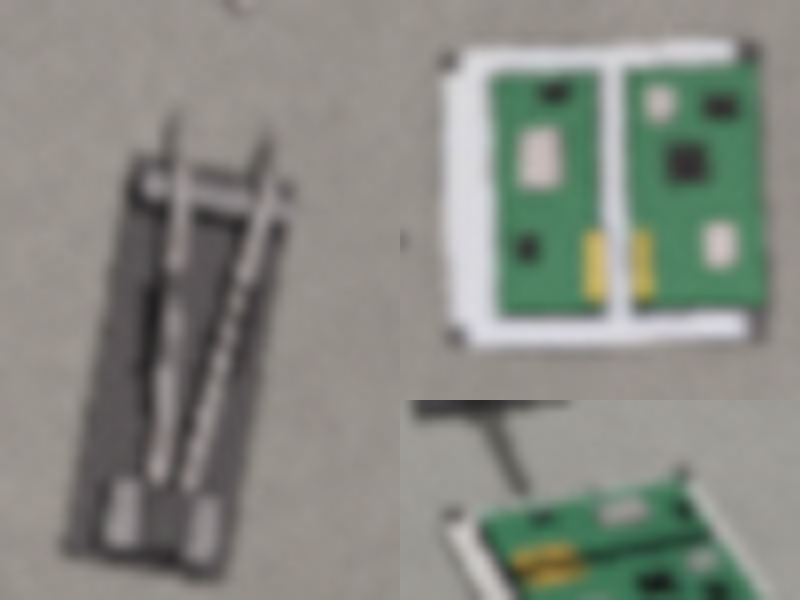

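View pics/c2.png

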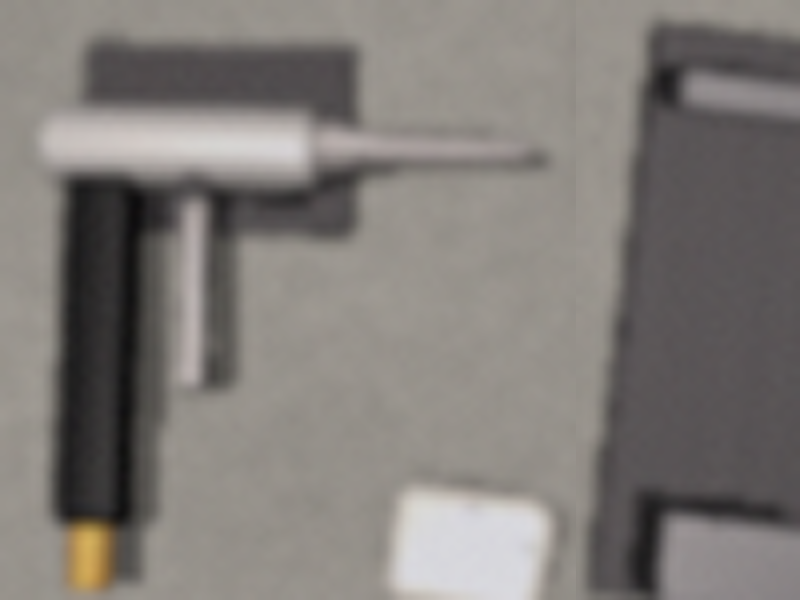

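View pics/c3.png

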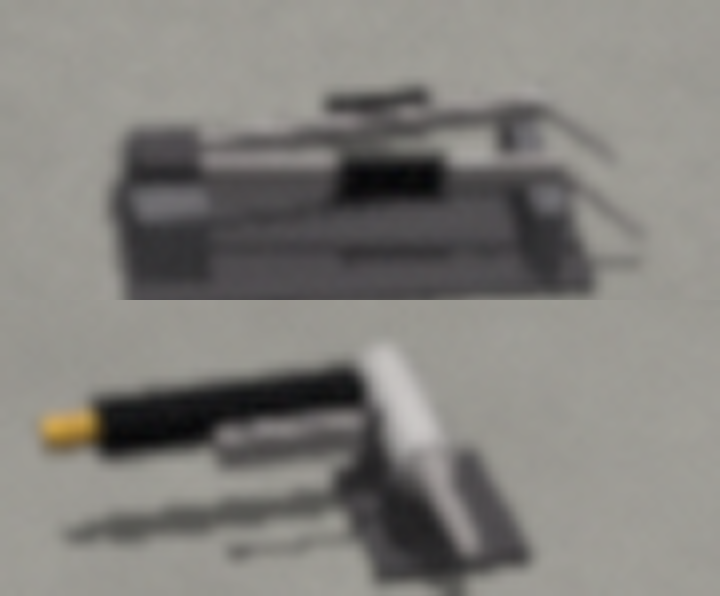

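The crop confirms it. The stand at (397,158) carries the long tweezers with black grip plates, hinge block nearest the robot and tips up-image at about (396,130) and (408,132). The yellow strips are at about (292,163) and (298,163).

```bash
cat > m.py <<'E'
from h import *
from scipy.optimize import least_squares
ct=pickle.load(open('top.pkl','rb'));cs=pickle.load(open('side.pkl','rb'))
mt=np.load('top.npy');ms=np.load('side.npy')
def c8(p,u,v): return (np.array(p,float)+.5)/8-.5+[u,v]
E
python3 - <<'E'
from m import *
# strips
for n,m,c,(u0,u1,v0,v1) in(('top',mt,ct,(286,304,153,174)),('side',ms,cs,(330,348,192,206))):
    y=m[v0:v1,u0:u1,0]-m[v0:v1,u0:u1,2]; y=np.clip(y-20,0,None); 
    print(n);print(y.astype(int))
# stand
P=ray(ct,c8([[65,552],[225,578],[293,195],[133,152]],375,115),.006);print('stand base',P.round(4),np.linalg.norm(np.diff(P,axis=0),axis=1))
print('tips',ray(ct,c8([[174,115],[268,135]],375,115),.014).round(4))
# other stand size
# gun
P=ray(ct,c8([[40,145],[315,148],[545,157]],200,140),.052);print('barrel',P.round(4))
print('grip corners(z64)',ray(ct,c8([[70,185],[135,185],[128,520],[56,518]],200,140),.064).round(4))
print('trig corners(z61)',ray(ct,c8([[182,195],[207,195],[206,385],[180,385]],200,140),.061).round(4))
print('jig base corners',ray(ct,c8([[445-400,55],[760-400,45],[762-400,335],[452-400,345]],268,130),.010).round(4))
print('board',ray(ct,c8([[490-400,72],[757-400,68],[767-400,303],[502-400,315]],268,130),.02).round(4))
E
```

```text
top
[[ 0  0  0  0  0  0  0  0  0  0  0  0  0  0  0  0  0  0]
 [ 0  0  0  0  0  0  0  0  0  0  0  0  0  0  0  0  0  0]
 [ 0  0  0  0  0  0  0  0  0  0  0  0  0  0  0  0  0  0]
 [ 0  0  0  0  0  0  0  0  0  0  0  0  0  0  0  0  0  0]
 [ 0  0  0  0  0  0  0  0  0  0  0  0  0  0  0  0  0  0]
 [ 0  0  0  0  0  0  0  0  0  0  0  0  2  0  0  0  0  0]
 [ 0  0  0  0  0 25 43 13  0  0  0 26 38  6  0  0  0  0]
 [ 0  0  0  0  0 43 66 29  0  0  0 41 58 19  0  0  0  0]
 [ 0  0  0  0  0 46 67 30  0  0  0 44 60 20  0  0  0  0]
 [ 0  0  0  0  0 46 69 32  0  0  0 44 58 19  0  0  0  0]
 [ 0  0  0  0  0 44 69 34  0  0  0 42 61 22  0  0  0  0]
 [ 0  0  0  0  0 44 72 40  0  0  0 42 65 29  0  0  0  0]
 [ 0  0  0  0  0 44 75 42  0  0  0 41 66 33  0  0  0  0]
 [ 0  0  0  0  0 36 65 36  0  0  0 32 57 27  0  0  0  0]
 [ 0  0  0  0  0  8 32 11  0  0  0  4 24  0  0  0  0  0]
 [ 0  0  0  0  0  0  0  0  0  0  0  0  0  0  0  0  0  0]
 [ 0  0  0  0  0  0  0  0  0  0  0  0  0  0  0  0  0  0]
 [ 0  0  0  0  0  0  0  0  0  0  0  0  0  0  0  0  0  0]
 [ 0  0  0  0  0  0  0  0  0  0  0  0  0  0  0  0  0  0]
 [ 0  0  0  0
[... 971 characters left out ...]
 [ 0.5944 -0.361   0.006 ]
 [ 0.6104 -0.3032  0.006 ]] [0.05814123 0.14197098 0.05998594]
tips [[ 0.6222 -0.3172  0.014 ]
 [ 0.6148 -0.351   0.014 ]]
barrel [[0.536  0.2281 0.052 ]
 [0.534  0.1303 0.052 ]
 [0.5302 0.0493 0.052 ]]
grip corners(z64) [[0.5199 0.2141 0.064 ]
 [0.5197 0.1911 0.064 ]
 [0.4031 0.1917 0.064 ]
 [0.4038 0.217  0.064 ]]
trig corners(z61) [[0.5165 0.1752 0.061 ]
 [0.5164 0.1664 0.061 ]
 [0.45   0.1658 0.061 ]
 [0.45   0.1749 0.061 ]]
jig base corners [[ 0.6032  0.0389  0.01  ]
 [ 0.6059 -0.0753  0.01  ]
 [ 0.5003 -0.0757  0.01  ]
 [ 0.4973  0.0357  0.01  ]]
board [[ 0.5948  0.0215  0.02  ]
 [ 0.5955 -0.0744  0.02  ]
 [ 0.5105 -0.0778  0.02  ]
 [ 0.5068  0.0168  0.02  ]]
```

```bash
cat >> h.py <<'E'
from scipy.spatial.transform import Rotation as Ro
def delta(p,yaw):
    o=r.observe();A=Ro.from_euler('xyz',o['eef_rot']);B=Ro.from_euler('xyz',[np.pi,0,yaw])
    print('at',o['tool_pos'].round(4),o['eef_rot'].round(4),'t',o['time'],'w',o['gripper_width'])
    print('dmm',(A.inv().apply(np.array(p)-o['tool_pos'])*1000).round(1),'dr',(A.inv()*B).as_rotvec().round(4))
E
python3 -c "
from h import *
delta([.475,.191,.15],3.117)"
```

```text
at [0.2185 0.6122 0.2146] [3.1415 0.     2.7988] t 0.7 w 0.09208400860277459
dmm [-383.1 -310.5   64.6] dr [ 1.000e-04  0.000e+00 -3.182e-01]
```

Request:
play_rows --delta_pos '[[-38, -31, 6], [-76, -62, 12], [-114, -93, 18], [-152, -124, 24], [-190, -155, 30], [-228, -186, 36], [-266, -217, 42], [-304, -248, 48], [-342, -279, 56], [-383, -310, 65]]' --dr '[[0, 0, -0.03], [0, 0, -0.06], [0, 0, -0.09], [0, 0, -0.12], [0, 0, -0.16], [0, 0, -0.2], [0, 0, -0.23], [0, 0, -0.26], [0, 0, -0.29], [0, 0, -0.318]]' --gripper '[-1, -1, -1, -1, -1, -1, -1, -1, -1, -1]'

```text
time: 1.53
tool_pos: [0.4337, 0.2571, 0.1622]
eef_rot: [3.141, 0.001, 3.118]
contact_force: [-0.3, 1.0, 0.3]
gripper_width: 0.0917
finger_force: 0.0
```

Request:
play_rows --delta_pos '[[0, 0, 0], [0, 0, 0], [0, 0, 0]]' --dr '[[0, 0, 0], [0, 0, 0], [0, 0, 0]]' --gripper '[-1, -1, -1]'

```text
time: 1.78
tool_pos: [0.4327, 0.2594, 0.1621]
eef_rot: [3.141, -0.0, 3.116]
contact_force: [0.1, 0.3, -0.3]
gripper_width: 0.0917
finger_force: 0.0
```

```bash
python3 -c "
from h import *
delta([.475,.191,.12],3.117)
c=cam('top')
i=c['img'];cv2.imwrite('pics/c4.png',cv2.resize(i[120:220,170:270],None,fx=6,fy=6,interpolation=cv2.INTER_CUBIC)[:,:,::-1])"
```

```text
at [0.4327 0.2594 0.1621] [ 3.1409 -0.      3.1165] t 1.7833 w 0.0917230899186749
dmm [-44.  -67.4  42.1] dr [ 0.0007 -0.     -0.0005]
```

Request:
play_rows --delta_pos '[[-22, -34, 10], [-44, -67, 20], [-44, -67, 40], [-44, -67, 70], [-44, -67, 100], [-44, -67, 125], [-44, -67, 129], [-44, -67, 129], [-44, -67, 129]]' --dr '[[0, 0, 0], [0, 0, 0], [0, 0, 0], [0, 0, 0], [0, 0, 0], [0, 0, 0], [0, 0, 0], [0, 0, 0], [0, 0, 0]]' --gripper '[-1, -1, -1, -1, -1, -1, -1, -1, -1]' --force 25

```text
time: 2.58
tool_pos: [0.4754, 0.1922, 0.0338]
eef_rot: [3.141, 0.001, 3.119]
contact_force: [0.8, 0.0, -0.1]
gripper_width: 0.0915
finger_force: 0.0
```

Request:
play_rows --delta_pos '[[0, 0, 0], [0, 0, 0], [0, 0, 0], [0, 0, 0], [0, 0, 0], [0, 0, 0], [0, 0, 0], [0, 0, 0]]' --dr '[[0, 0, 0], [0, 0, 0], [0, 0, 0], [0, 0, 0], [0, 0, 0], [0, 0, 0], [0, 0, 0], [0, 0, 0]]' --gripper '[-0.5, -0.25, -0.1, 0.0, 0.1, 0.1, 0.1, 0.1]' --force 25

```text
time: 3.25
tool_pos: [0.4756, 0.1964, 0.0332]
eef_rot: [3.135, 0.003, 3.119]
contact_force: [1.6, 15.1, -6.6]
gripper_width: 0.0427
finger_force: 18.4
```

Request:
play_rows --delta_pos '[[0, 3, 0], [0, 6, 0], [0, 6, 0], [0, 6, 0], [0, 6, 0], [0, 6, 0]]' --dr '[[0, 0, 0], [0, 0, 0], [0, 0, 0], [0, 0, 0], [0, 0, 0], [0, 0, 0]]' --gripper '[0.12, 0.16, 0.2, 0.2, 0.2, 0.2]' --force 25

```text
time: 3.75
tool_pos: [0.4755, 0.197, 0.0332]
eef_rot: [3.141, 0.001, 3.117]
contact_force: [-1.3, 2.4, 4.5]
gripper_width: 0.0409
finger_force: 24.4
```

Request:
play_rows --delta_pos '[[0, 0, 0], [0, 0, 0], [0, 0, 0], [0, -3, 0], [0, -6, 0], [0, -6, 0], [0, -6, 0], [0, -6, 0], [0, -6, 0], [0, -6, 0]]' --dr '[[0, 0, 0], [0, 0, 0], [0, 0, 0], [0, 0, 0], [0, 0, 0], [0, 0, 0], [0, 0, 0], [0, 0, 0], [0, 0, 0], [0, 0, 0]]' --gripper '[0.3, 0.3, 0.3, -0.5, -1, -1, -1, -1, -1, -1]' --force 30

```text
time: 4.58
tool_pos: [0.475, 0.1904, 0.0327]
eef_rot: [-3.141, -0.0, 3.117]
contact_force: [-0.7, 0.0, -0.2]
gripper_width: 0.0856
finger_force: 0.0
```

```bash
python3 - <<'E'
from m import *
# stand/tweezers: keypoint fit of pose x,y,yaw from top + side tips
D=lambda L:np.array(L,float)
pts_t=c8([[65,552],[225,578],[293,195],[133,152],[174,112],[269,132]],375,115)
# stand base extents unknown offset x: parametrise
pts_s=c8([[612,158],[640,235]],330,235)
def res(q,full=0):
    x,y,a,o=q
    L=[[o-.075,.03,.006],[o-.075,-.03,.006],[o+.075,-.03,.006],[o+.075,.03,.006],[.149,.018,.014],[.149,-.018,.014]]
    R=Ro.from_euler('z',a).as_matrix();W=D(L)@R.T+[x,y,0]
    e=np.r_[proj(ct,W)-pts_t,proj(cs,W[4:])-pts_s]
    return e if full else e.ravel()
s=least_squares(res,[.47,-.30,-.17,.06],loss='soft_l1');print(s.x.round(4));print(res(s.x,1).round(2))
# dark plates in side view
print('side plates',[ (proj(cs,[[ *(s.x[:2]+Ro.from_euler('z',s.x[2]).as_matrix()[:2,:2]@[.07,sg*.0165]),.045]])-[330,235])*8 for sg in(1,-1)])
E
```

```text
[ 0.4742 -0.3073 -0.1928  0.0585]
[[-0.45  0.36]
 [ 0.11  1.01]
 [ 0.4  -1.72]
 [ 0.07 -0.19]
 [ 0.34 -0.18]
 [ 0.72 -0.36]
 [-0.25 -0.5 ]
 [-0.44 -0.65]]
side plates [array([[374.55941051,  95.29391599]]), array([[392.96283027, 164.61674227]])]
```

Request:
play_rows --delta_pos '[[0, 0, -40], [0, 0, -80], [0, 0, -120], [0, 0, -125]]' --dr '[[0, 0, 0], [0, 0, 0], [0, 0, 0], [0, 0, 0]]' --gripper '[-1, -1, -1, -1]'

```text
time: 4.92
tool_pos: [0.4788, 0.1922, 0.1641]
eef_rot: [3.137, 0.009, 3.116]
contact_force: [1.3, 0.4, -0.2]
gripper_width: 0.0921
finger_force: 0.0
```

```bash
python3 - <<'E'
from m import *
delta([.543,-.321,.15],2.949)
def cen(m,u0,u1,v0,v1,b=22):
    y=np.clip(m[v0:v1,u0:u1,0]-m[v0:v1,u0:u1,2]-b,0,None);V,U=np.mgrid[v0:v1,u0:u1];w=y.sum()
    return [(U*y).sum()/w,(V*y).sum()/w]
for b in(10,22,30):
    A=ray(ct,[cen(mt,296,301,157,169,b),cen(mt,290,295,157,169,b)],.0205);print('top a,b',A.round(4),np.linalg.norm(A[0]-A[1]))
B=[]
for (lo,hi) in((290,295),(296,301)):
    for v in(160,165): B.append(cen(mt,lo,hi,v,v+2))
P=ray(ct,B,.0205);print(P.round(4),np.arctan2(*(P[0]-P[1])[1::-1]),np.arctan2(*(P[2]-P[3])[1::-1]))
# jig yaw from edges of board/base
print('R-B board baseline',(mt[155:158,288:293,0]-mt[155:158,288:293,2]).mean())
# side fit: 
a=A.mean(0)
print('proj side of a,b',proj(cs,A).round(2))
E
```

```text
at [0.4788 0.1922 0.1641] [3.1367 0.0094 3.1164] t 4.9167 w 0.09206612828997747
dmm [ -76.9 -511.5   12.3] dr [0.0057 0.0089 0.1675]
top a,b [[ 0.524  -0.0333  0.0205]
 [ 0.5238 -0.0165  0.0205]] 0.016795683432207085
top a,b [[ 0.5238 -0.0333  0.0205]
 [ 0.5238 -0.0164  0.0205]] 0.01690386724918634
top a,b [[ 0.5237 -0.0333  0.0205]
 [ 0.5238 -0.0164  0.0205]] 0.016858630345530097
[[ 0.5307 -0.0163  0.0205]
 [ 0.5165 -0.0166  0.0205]
 [ 0.5306 -0.0332  0.0205]
 [ 0.5164 -0.0336  0.0205]] 0.021722332230984652 0.03023154861660987
R-B board baseline -18.54444444444444
proj side of a,b [[338.53 199.27]
 [337.04 196.41]]
```

Request:
play_rows --delta_pos '[[-6, -40, 2], [-12, -80, 4], [-18, -120, 6], [-24, -160, 8], [-30, -200, 10], [-36, -240, 12], [-42, -280, 12], [-48, -320, 12], [-54, -360, 12], [-60, -400, 12]]' --dr '[[0, 0, 0.02], [0, 0, 0.04], [0, 0, 0.06], [0, 0, 0.08], [0, 0, 0.1], [0, 0, 0.12], [0, 0, 0.14], [0, 0, 0.167], [0, 0, 0.167], [0, 0, 0.167]]' --gripper '[-1, -1, -1, -1, -1, -1, -1, -1, -1, -1]'

```text
time: 5.75
tool_pos: [0.5249, -0.2125, 0.1455]
eef_rot: [-3.142, -0.0, 2.95]
contact_force: [0.7, -0.3, -0.4]
gripper_width: 0.0923
finger_force: 0.0
```

Request:
play_rows --delta_pos '[[0, 0, 0], [0, 0, 0]]' --dr '[[0, 0, 0], [0, 0, 0]]' --gripper '[-1, -1]'

```text
time: 5.92
tool_pos: [0.5243, -0.2135, 0.1453]
eef_rot: [-3.141, -0.001, 2.944]
contact_force: [0.5, 0.4, -0.3]
gripper_width: 0.0921
finger_force: 0.0
```

```bash
python3 - <<'E'
from m import *
delta([.543,-.321,.10],2.949)
E
```

```text
at [ 0.5243 -0.2135  0.1453] [-3.1405e+00 -7.0000e-04  2.9445e+00] t 5.9167 w 0.09205334347452647
dmm [ -39.4 -101.7   45.4] dr [-0.001  -0.0007 -0.0045]
```

Request:
play_rows --delta_pos '[[-14, -35, 10], [-28, -70, 20], [-39, -101, 30], [-39, -101, 55], [-39, -101, 90], [-39, -101, 115], [-39, -101, 122], [-39, -101, 122], [-39, -101, 122], [-39, -101, 122]]' --dr '[[0, 0, 0], [0, 0, 0], [0, 0, 0], [0, 0, 0], [0, 0, 0], [0, 0, 0], [0, 0, 0], [0, 0, 0], [0, 0, 0], [0, 0, 0]]' --gripper '[-1, -1, -1, -1, -1, -1, -1, -1, -1, -1]'

```text
time: 6.75
tool_pos: [0.5457, -0.3172, 0.0257]
eef_rot: [-3.141, 0.003, 2.951]
contact_force: [-0.3, -0.7, 0.3]
gripper_width: 0.092
finger_force: 0.0
```

```bash
python3 - <<'E'
from m import *
delta([.543,-.321,.0225],2.949)
s=cam('side')['img'];t=cam('top')['img']
f=lambda m,u,v,w,h,k:cv2.resize(m[v:v+h,u:u+w],(w*k,h*k),interpolation=cv2.INTER_CUBIC)
cv2.imwrite('pics/c4.png',np.hstack([f(s,320,200,70+30,75,5),f(t,365,115,60,75,5)])[:,:,::-1])
E
```

```text
at [ 0.5457 -0.3172  0.0257] [-3.1410e+00  2.8000e-03  2.9507e+00] t 6.75 w 0.0920274675302337
dmm [ 1.9 -4.3  3.2] dr [-0.0006  0.0028  0.0017]
```

View pics/c4.png

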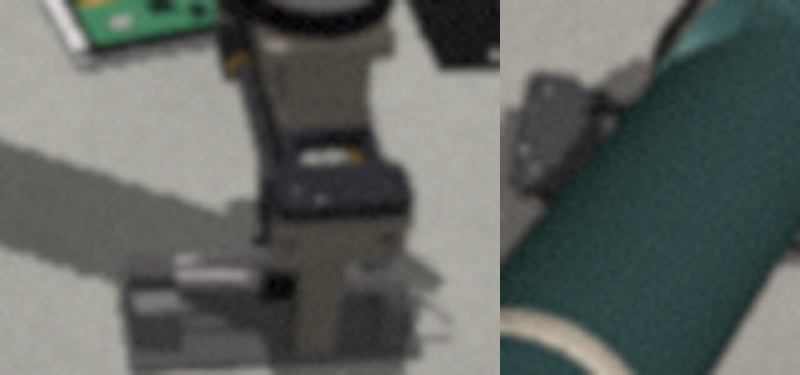

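The side view shows the near finger at crop (318,300), pixel (383.6,260), beside the near plate, of which the black rear part shows at crop (277,285). I'll check that with projections.

```bash
python3 - <<'E'
from m import *
o=r.observe();R=Ro.from_euler('xyz',o['eef_rot'])
for sgn in(-1,1):print(proj(cs,o['tool_pos']+R.apply([[sx,sgn*.064,-.01] for sx in(-.01,.01)])).round(1).tolist())
delta([.543,-.321,.0225],2.949)
E
```

```text
[[387.1, 270.3], [378.9, 270.8]]
[[377.7, 236.7], [370.3, 237.2]]
at [ 0.5456 -0.3175  0.0259] [-3.1409  0.0032  2.9503] t 6.85 w 0.09196745586347518
dmm [ 1.9 -3.9  3.4] dr [-0.0007  0.0032  0.0013]
```

Request:
play_rows --delta_pos '[[2, -4, 3], [2, -4, 3], [2, -4, 3], [2, -4, 3], [2, -4, 3], [2, -4, 3], [2, -4, 3], [2, -4, 3], [2, -4, 3], [2, -4, 3]]' --dr '[[0, 0, 0], [0, 0, 0], [0, 0, 0], [0, 0, 0], [0, 0, 0], [0, 0, 0], [0, 0, 0], [0, 0, 0], [0, 0, 0], [0, 0, 0]]' --gripper '[-0.6, -0.2, 0.0, 0.15, 0.2, 0.24, 0.27, 0.3, 0.33, 0.35]' --force 20

```text
time: 7.68
tool_pos: [0.5415, -0.3207, 0.0209]
eef_rot: [3.142, 0.0, 2.95]
contact_force: [-0.3, -0.8, -0.7]
gripper_width: 0.03
finger_force: 3.9
```

Request:
play_rows --delta_pos '[[0, 0, 0], [0, 0, 0], [0, 0, 0], [0, 0, 0], [0, 0, 0], [0, 0, 0], [0, 0, 0], [0, 0, 0]]' --dr '[[0, 0, 0], [0, 0, 0], [0, 0, 0], [0, 0, 0], [0, 0, 0], [0, 0, 0], [0, 0, 0], [0, 0, 0]]' --gripper '[0.38, 0.4, 0.43, 0.45, 0.475, 0.475, 0.475, 0.475]' --force 20

```text
time: 8.35
tool_pos: [0.5415, -0.3208, 0.0209]
eef_rot: [-3.142, -0.0, 2.95]
contact_force: [0.3, 0.4, -1.2]
gripper_width: 0.0244
finger_force: 6.4
```

Request:
play_rows --delta_pos '[[0, 0, -5], [0, 0, -12], [0, 0, -22], [0, 0, -35], [0, 0, -50], [0, 0, -65], [0, 0, -80], [0, 0, -80]]' --dr '[[0, 0, 0], [0, 0, 0], [0, 0, 0], [0, 0, 0], [0, 0, 0], [0, 0, 0], [0, 0, 0], [0, 0, 0]]' --gripper '[0.475, 0.475, 0.475, 0.475, 0.475, 0.475, 0.475, 0.475]'

```text
time: 9.02
tool_pos: [0.5437, -0.3222, 0.1055]
eef_rot: [-3.14, 0.007, 2.95]
contact_force: [0.6, -1.1, 0.1]
gripper_width: 0.0242
finger_force: 6.4
```

```bash
python3 - <<'E'
from m import *
delta([.443,-.027,.085],3.168)
E
```

```text
at [ 0.5437 -0.3222  0.1055] [-3.1398  0.0068  2.9496] t 9.0167 w 0.02417117797076467
dmm [155.3 270.6  18.9] dr [-0.0025  0.0066 -0.2184]
```

Request:
play_rows --delta_pos '[[5, 9, 0], [16, 28, 0], [34, 60, 0], [55, 96, 0], [76, 132, 0], [97, 168, 4], [116, 202, 8], [134, 233, 12], [147, 256, 14], [152, 265, 16]]' --dr '[[0, 0, -0.005], [0, 0, -0.02], [0, 0, -0.045], [0, 0, -0.075], [0, 0, -0.105], [0, 0, -0.135], [0, 0, -0.165], [0, 0, -0.19], [0, 0, -0.208], [0, 0, -0.218]]' --gripper '[0.475, 0.475, 0.475, 0.475, 0.475, 0.475, 0.475, 0.475, 0.475, 0.475]'

```text
time: 9.85
tool_pos: [0.4398, -0.0273, 0.0841]
eef_rot: [3.14, -0.003, -3.109]
contact_force: [-0.1, 0.1, -0.3]
gripper_width: 0.0241
finger_force: 6.4
```

Request:
play_rows --delta_pos '[[0, 0, 0], [0, 0, 0], [0, 0, 0], [0, 0, 0], [0, 0, 0], [0, 0, 0]]' --dr '[[0, 0, 0], [0, 0, 0], [0, 0, 0], [0, 0, 0], [0, 0, 0], [0, 0, 0]]' --gripper '[0.475, 0.475, 0.475, 0.475, 0.475, 0.475]'

```text
time: 10.35
tool_pos: [0.4431, -0.0327, 0.0849]
eef_rot: [-3.141, 0.0, -3.117]
contact_force: [-1.0, 0.4, -0.8]
gripper_width: 0.0244
finger_force: 6.4
```

```bash
python3 - <<'E'
from m import *
delta([.4434,-.027,.0474],3.168)
E
```

```text
at [ 0.4431 -0.0327  0.0849] [-3.1413e+00  2.0000e-04 -3.1175e+00] t 10.35 w 0.024389837424350847
dmm [-0.4  5.7 37.5] dr [-0.0003  0.0002 -0.0023]
```

Request:
play_rows --delta_pos '[[0, 2, 8], [0, 5, 18], [0, 5.7, 28], [0, 5.7, 36], [0, 5.7, 40], [0, 5.7, 40], [0, 5.7, 40], [0, 5.7, 40], [0, 5.7, 40]]' --dr '[[0, 0, 0], [0, 0, 0], [0, 0, 0], [0, 0, 0], [0, 0, 0], [0, 0, 0], [0, 0, 0], [0, 0, 0], [0, 0, 0]]' --gripper '[0.475, 0.475, 0.475, 0.475, 0.475, 0.475, 0.475, 0.475, 0.475]'

```text
time: 11.1
tool_pos: [0.443, -0.026, 0.0453]
eef_rot: [3.142, 0.001, -3.116]
contact_force: [-0.2, -0.8, 0.4]
gripper_width: 0.0244
finger_force: 6.4
```

```bash
python3 - <<'E'
from m import *
delta([.4434,-.027,.0444],3.168)
t=np.mean([cam('top')['img'].astype(float) for _ in range(5)],0);s=np.mean([cam('side')['img'].astype(float) for _ in range(5)],0)
np.save('t2.npy',t);np.save('s2.npy',s)
f=lambda m,u,v,w,h,k:cv2.resize(m[v:v+h,u:u+w].clip(0,255).astype(np.uint8),(w*k,h*k),interpolation=cv2.INTER_CUBIC)
cv2.imwrite('pics/c5.png',np.hstack([f(t,273,135,40,60,10),f(s,318,170,40,60,10)])[:,:,::-1])
E
```

```text
at [ 0.443  -0.026   0.0453] [ 3.1416e+00  8.0000e-04 -3.1155e+00] t 11.1 w 0.02437826884035691
dmm [-0.3 -1.   0.9] dr [ 0.      0.0008 -0.0004]
```

View pics/c5.png

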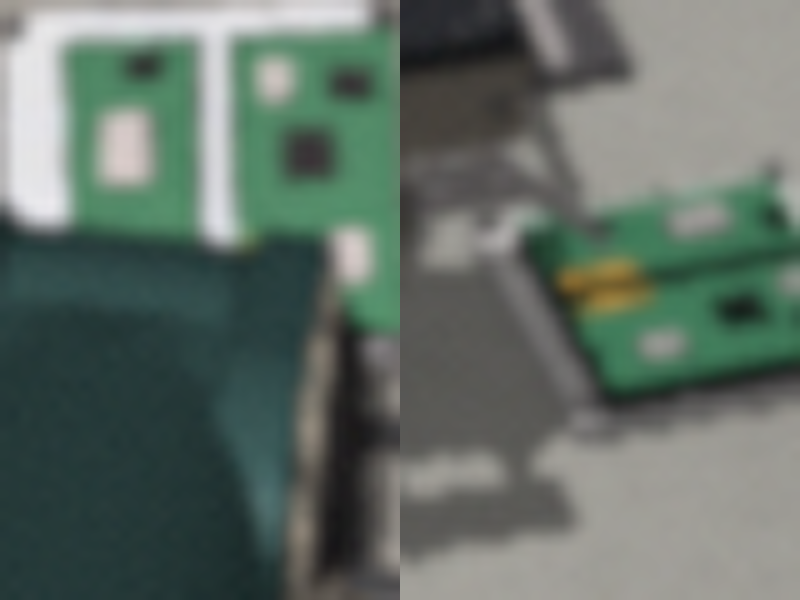

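The side view shows the near tip at crop (600,232), pixel (338,193), just above strip a at about (338.5,199). The arm hides the tips from the top camera. I'll compare with the predicted tip pixels.

```bash
python3 - <<'E'
from m import *
o=r.observe();R=Ro.from_euler('xyz',o['eef_rot'])
W=o['tool_pos']+R.apply([[-.0804,s*.00845,.0069] for s in(-1,1)])
print(o['eef_rot'],'tips world',W.round(4).tolist(),'px',proj(cs,W).round(2).tolist())
s0=np.load('side.npy');s2=np.load('s2.npy')
# strips now
for m in(s0,s2): print(np.clip(m[195:202,332:345,0]-m[195:202,332:345,2]-20,0,None).astype(int))
g=(s2-s0).mean(2)[184:198,328:346];print(g.astype(int))
f=lambda m,u,v,w,h,k:cv2.resize(m[v:v+h,u:u+w].clip(0,255).astype(np.uint8),(w*k,h*k),interpolation=cv2.INTER_CUBIC)
cv2.imwrite('pics/c6.png',np.vstack([f(s2,322,178,40,30,20)])[:,:,::-1])
E
```

```text
[ 3.14156613e+00  1.34171691e-04 -3.11551146e+00] tips world [[0.5233, -0.0323, 0.0381], [0.5229, -0.0154, 0.0381]] px [[338.33, 194.49], [336.68, 191.67]]
[[ 0  0  0  0  0  0  0  0  0  0  0  0  0]
 [ 0  0  0  1  8 18 32 40 35 11  0  0  0]
 [ 0  0 21 44 45 48 59 62 54 30  0  0  0]
 [ 0  0 31 54 51 47 49 48 44 33 18  0  0]
 [ 0  0  6 27 39 54 63 63 54 40 22  0  0]
 [ 0  0  0  7 29 48 54 47 34 16  0  0  0]
 [ 0  0  0  0  0  4  0  0  0  0  0  0  0]]
[[ 0  0  0  0  0  0  0  0  0  0  0  0  0]
 [ 0  0  0  0  4 18 36 42 36 10  0  0  0]
 [ 0  0 33 49 47 51 60 64 56 29  0  0  0]
 [ 0  1 42 59 51 50 51 50 46 34 18  0  0]
 [ 0  0 11 23 34 55 65 64 56 41 24  0  0]
 [ 0  0  0  5 23 46 55 49 35 17  1  0  0]
 [ 0  0  0  0  0  4  1  0  0  0  0  0  0]]
[[-56 -36 -15  -4   1   3   2   3   3   2   4   5   3   4   5   3   2   4]
 [-48 -25 -10   0   1   4   3   3   3   2   1   2   3   3   4   3   4   3]
 [-60 -43 -23  -8  -2   0   2   4   3   2   3   3   4   4   3   4   3   4]
 [-62 -59 -48 -30 -17  -7   0   4   3   4   3   5   3   2   4   4   3   5]
 [-65 -66 -63 -55 -42 -20  -2   1   3   2   2   4   3   5   4   1   4   3]
 [-64 -59 -53 -56 -53 -41 -16  -2   1   2   2   3   2   3   3   2   2   3]
 [-39 -29 -27 -34 -46 -52 -43 -24  -7   2   2   2   2   2   2   2   3   4]
 [-11  -4  -5 -11 -23 -40 -43 -27  -9   1   2   0   2   3   2   1   2   4]
 [  0   0  -4  -9 -16 -25 -24 -10   4   9   8   3   4   1   2   3   4   2]
 [ -5  -4 -13 -22 -29 -30 -16  -4   9  13   9   6   2  -1   1   2   2   3]
 [-32 -25 -18 -29 -36 -33 -18  -3   2   5   2   5   2   2   1   2   2   0]
 [-67 -56 -35 -27 -34 -33 -23  -7  -1  -1  -1   2   2   0   1   3   0   1]
 [-79 -74 -53 -31 -29 -34 -24 -15  -8  -1   2   2   3   2   2   1   3   1]
 [-76 -82 -70 -47 -32 -28 -19 -13  -9  -1   3   1   1   1   1   2   1   1]]
```

View pics/c6.png

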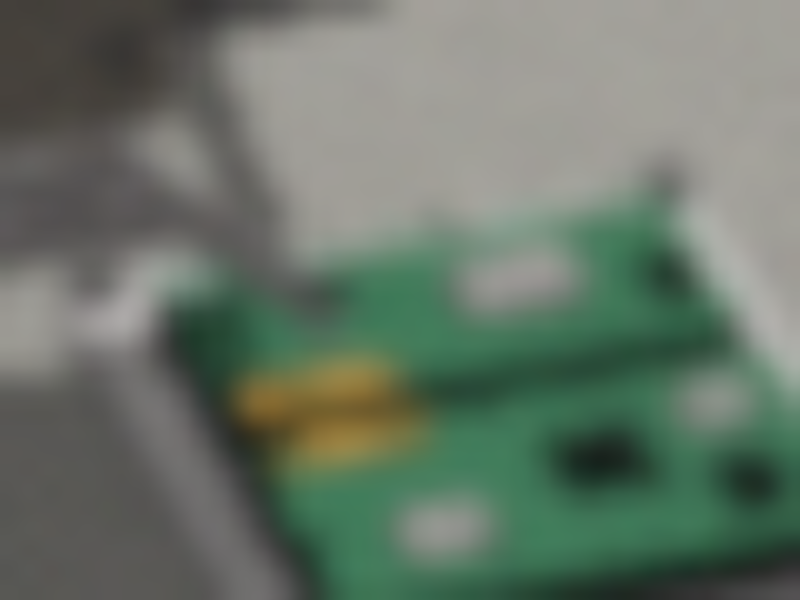

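The dark spot at (338,193) is mostly a chip, with the near tip on top of it. The far tip ends at about (336.5,190.5), against a prediction of (336.7,191.7). To be sure sideways, I'll back off 50 mm so the top camera sees the tips, and measure them there.

Request:
play_rows --delta_pos '[[8, 0, -5], [22, 0, -10], [38, 0, -10], [50, 0, -10], [50, 0, -10], [50, 0, -10], [50, 0, -10], [50, 0, -10], [50, 0, -10], [50, 0, -10]]' --dr '[[0, 0, 0], [0, 0, 0], [0, 0, 0], [0, 0, 0], [0, 0, 0], [0, 0, 0], [0, 0, 0], [0, 0, 0], [0, 0, 0], [0, 0, 0]]' --gripper '[0.475, 0.475, 0.475, 0.475, 0.475, 0.475, 0.475, 0.475, 0.475, 0.475]'

```text
time: 12.43
tool_pos: [0.3931, -0.0273, 0.0549]
eef_rot: [-3.141, 0.0, -3.115]
contact_force: [-0.1, -0.2, -0.2]
gripper_width: 0.0241
finger_force: 6.4
```

```bash
python3 - <<'E'
from m import *
t=np.mean([cam('top')['img'].astype(float) for _ in range(8)],0);np.save('t3.npy',t)
o=r.observe();R=Ro.from_euler('xyz',o['eef_rot'])
W=o['tool_pos']+R.apply([[-.0804,s*.00845,.0069] for s in(-1,1)])
print(o['tool_pos'],o['eef_rot'],o['gripper_width'],'px',proj(ct,W).round(2).tolist())
f=lambda m,u,v,w,h,k:cv2.resize(m[v:v+h,u:u+w].clip(0,255).astype(np.uint8),(w*k,h*k),interpolation=cv2.INTER_CUBIC)
cv2.imwrite('pics/c7.png',f(t,275,150,40,30,20)[:,:,::-1])
print((t-mt).mean(2)[166:186,286:306].astype(int))
E
```

```text
[ 0.39267934 -0.0272659   0.05490404] [ 3.14157046e+00 -4.86611627e-05 -3.11549791e+00] 0.02411678305006894 px [[297.38, 179.43], [291.33, 179.62]]
[[   5    5    5    5    6    7    9    8   11   11    9    9    8    8
     5    6    4    6    6    7]
 [   5    5    5    6    6    6    6    7   10   10    9    7    5    5
     6    7    5    5    7    4]
 [   5    6    5    5    4    5    4    8    8   10    9    5    6    5
     7    5    5    4    8    6]
 [   6    6    8    6    5    8    8    9   10   11   10    9    8    8
     9    9    9    9    8    9]
 [  11    9   12   11   10   10    9   11   11    9   10    9   11   11
     9   10   12   10   11   11]
 [   9   10   11   11   11   10   10    9    8    8   10   10   11   11
    11   11   11   10   11   12]
 [  11    9   10   11   11   12   11   11   11   11   11   11   10    9
    11    8   10    8    9    8]
 [   8    9    7    9    6    7    8    7    8    9    9    9    9    8
     7    8    9    8    7    8]
 [   7    8    6    7    7    6    8    7    7    7    7    8    8    8
     6    9    5    7    7    7]
 [   8 
[... 448 characters left out ...]
4    9    7    6    1    1    4    5
     9    7    7    8    9    7]
 [  -1   -1   -1   -4   -8   -7    0    8    7    3   -5  -13  -13   -7
    -9   -4   -3   -1   -2   -1]
 [ -39  -35  -33  -34  -35  -32  -22   -8   -5  -13  -25  -34  -40  -43
   -48  -45  -41  -39  -39  -31]
 [ -80  -77  -73  -73  -71  -68  -60  -50  -44  -48  -57  -62  -72  -79
   -86  -85  -84  -84  -81  -71]
 [ -94  -94  -95  -94  -93  -95  -91  -86  -83  -83  -89  -92  -94  -95
   -96  -96  -97  -98  -99  -91]
 [ -92  -92  -92  -89  -92  -92  -92  -90  -90  -92  -97 -100 -100  -95
   -95  -93  -95  -98 -100  -96]
 [ -88  -85  -84  -86  -85  -86  -86  -88  -87  -90  -92  -94  -95  -93
   -92  -92  -95  -98  -98  -93]]
```

View pics/c7.png

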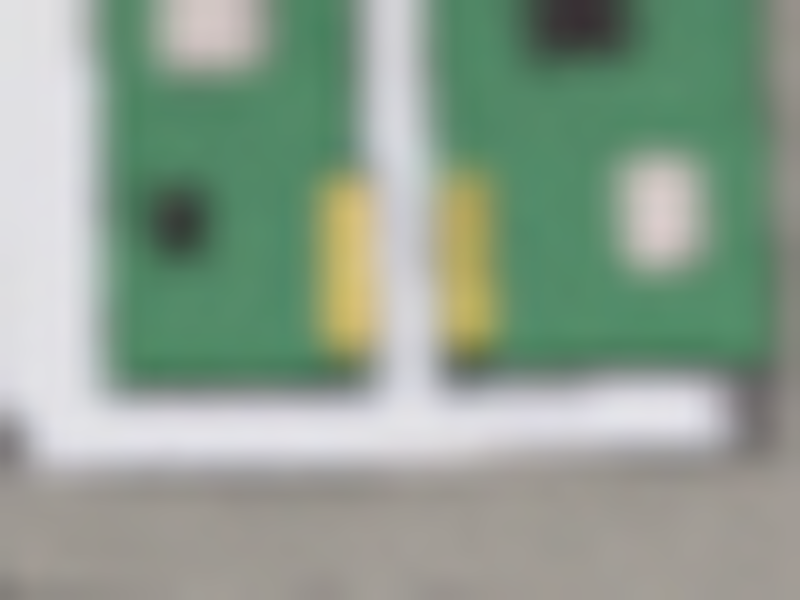

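The tips just clear the arm at about (290.8,179.5) and (296.7,179.5), half a pixel left of the prediction. I'll back off another 15 mm for a clean measurement.

Request:
play_rows --delta_pos '[[4, 0, 0], [10, 0, 0], [15, 0, 0], [15, 0, 0], [15, 0, 0], [15, 0, 0], [15, 0, 0], [15, 0, 0]]' --dr '[[0, 0, 0], [0, 0, 0], [0, 0, 0], [0, 0, 0], [0, 0, 0], [0, 0, 0], [0, 0, 0], [0, 0, 0]]' --gripper '[0.475, 0.475, 0.475, 0.475, 0.475, 0.475, 0.475, 0.475]'

```text
time: 13.5
tool_pos: [0.378, -0.0277, 0.055]
eef_rot: [-3.142, 0.0, -3.115]
contact_force: [0.1, -0.6, -1.0]
gripper_width: 0.0243
finger_force: 6.4
```

```bash
python3 - <<'E'
from m import *
t=np.mean([cam('top')['img'].astype(float) for _ in range(10)],0);np.save('t3.npy',t)
o=r.observe();R=Ro.from_euler('xyz',o['eef_rot'])
W=o['tool_pos']+R.apply([[-.0804,s*.00845,.0069] for s in(-1,1)])
print(o['tool_pos'],o['eef_rot'],o['gripper_width'],'px',proj(ct,W).round(2).tolist())
print((t-mt).mean(2)[180:192,284:304].astype(int))
f=lambda m,u,v,w,h,k:cv2.resize(m[v:v+h,u:u+w].clip(0,255).astype(np.uint8),(w*k,h*k),interpolation=cv2.INTER_CUBIC)
cv2.imwrite('pics/c8.png',f(t,280,170,28,21,28)[:,:,::-1])
E
```

```text
[ 0.37770905 -0.02764931  0.05491671] [ 3.14158032e+00  1.98711306e-05 -3.11549759e+00] 0.024256838280907373 px [[297.52, 184.77], [291.45, 184.96]]
[[  7   6   6   5   7   7   7   7   7   6   6   6   8   6   6   8   7   7
    6   7]
 [  7   6   7   6   6   7   6   6   6   7   7   7   5   7   6   6   5   7
    6   6]
 [  7   7   5   6   6   6   6   7   7   7   6   7   5   7   6   7   8   7
    6   6]
 [  5   6   5   5   7   7   7   5   4   5   6   6   6   6   6   6   6   7
    7   7]
 [  8   8   6   7   6   5   4   1   2   5   6   4   0   0   0   4   8   6
    7   7]
 [  7   5   7   7   7   0  -4  -8  -7   1   4  -1 -10 -14  -8   2   7   7
    7   7]
 [ -2  -1   0   0   4   1  -9 -19 -14   0   5  -2 -16 -22 -16   0   8   8
    7   7]
 [-34 -32 -28 -13  -2  -5 -14 -24 -18   1   6  -1 -14 -22 -19  -6  -2  -2
   -2   0]
 [-72 -70 -59 -41 -28 -23 -30 -33 -26  -9  -5 -12 -21 -27 -33 -34 -36 -38
  -35 -33]
 [-94 -92 -86 -73 -62 -59 -62 -64 -57 -47 -44 -47 -49 -54 -64 -67 -75 -77
  -77 -73]
 [-95 -95 -94 -92 -89 -88 -90 -91 -87 -84 -83 -85 -84 -84 -87 -90 -92 -92
  -94 -96]
 [-86 -89 -87 -89 -89 -92 -92 -94 -89 -92 -94 -96 -95 -96 -97 -93 -94 -93
  -94 -96]]
```

View pics/c8.png

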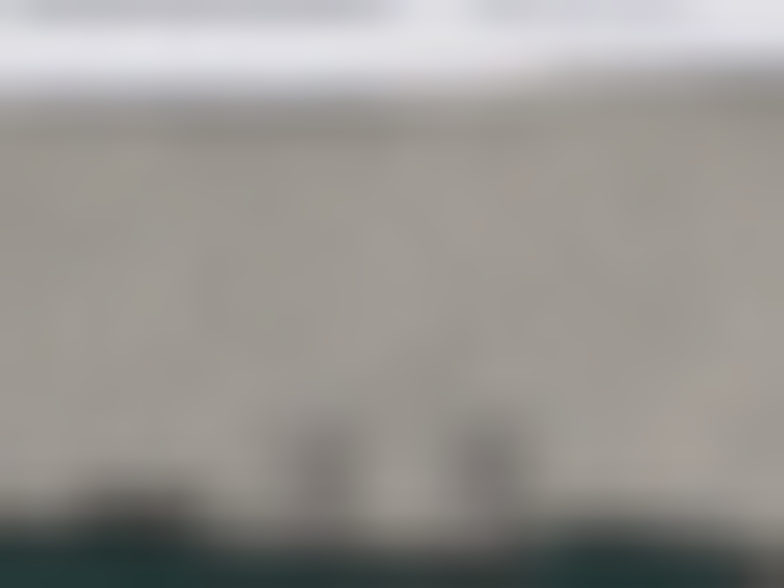

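Request:
play_rows --delta_pos '[[-6, 0, 0], [-18, 0, 0], [-32, 0, 0], [-46, 0, 0], [-58, -1, 0], [-64, -1, 0], [-67, -1, 2], [-67, -1, 6], [-67, -1, 10], [-67, -1, 10]]' --dr '[[0, 0, 0], [0, 0, 0], [0, 0, 0], [0, 0, 0], [0, 0, 0], [0, 0, 0], [0, 0, 0], [0, 0, 0], [0, 0, 0], [0, 0, 0]]' --gripper '[0.472, 0.47, 0.47, 0.47, 0.47, 0.47, 0.47, 0.47, 0.47, 0.47]'

```text
time: 14.83
tool_pos: [0.4432, -0.0269, 0.0439]
eef_rot: [3.142, -0.002, -3.116]
contact_force: [0.6, -0.7, -0.8]
gripper_width: 0.0243
finger_force: 6.3
```

Request:
play_rows --delta_pos '[[0, 0, 0], [0, 0, 0], [0, 0, 0], [0, 0, 0]]' --dr '[[0, 0, 0], [0, 0, 0], [0, 0, 0], [0, 0, 0]]' --gripper '[0.47, 0.47, 0.47, 0.47]'

```text
time: 15.17
tool_pos: [0.4447, -0.0269, 0.0451]
eef_rot: [3.142, 0.0, -3.116]
contact_force: [0.4, 0.0, 0.1]
gripper_width: 0.0248
finger_force: 6.3
```

```bash
python3 - <<'E'
from m import *
delta([.4444,-.0282,.0295],3.168)
E
```

```text
at [ 0.4447 -0.0269  0.0451] [ 3.1415e+00  3.0000e-04 -3.1155e+00] t 15.1667 w 0.024795524480316466
dmm [ 0.4 -1.3 15.6] dr [ 0.0001  0.0003 -0.0003]
```

Request:
play_rows --delta_pos '[[0, -0.6, 4], [0, -1.3, 8], [0, -1.3, 12], [0, -1.3, 15], [0, -1.3, 15.5], [0, -1.3, 15.5], [0, -1.3, 15.5], [0, -1.3, 15.5], [0, -1.3, 15.5]]' --dr '[[0, 0, 0], [0, 0, 0], [0, 0, 0], [0, 0, 0], [0, 0, 0], [0, 0, 0], [0, 0, 0], [0, 0, 0], [0, 0, 0]]' --gripper '[0.47, 0.47, 0.47, 0.47, 0.47, 0.47, 0.47, 0.47, 0.47]'

```text
time: 15.92
tool_pos: [0.4449, -0.0282, 0.0295]
eef_rot: [-3.142, 0.0, -3.115]
contact_force: [1.3, 0.1, 0.1]
gripper_width: 0.0245
finger_force: 6.3
```

```bash
python3 - <<'E'
from m import *
delta([.4444,-.0282,.0285],3.168)
W=[]
for _ in range(6):
    o=r.observe();W.append(np.r_[o['contact_force'],o['gripper_width']*1e3]);
    s=cam('side')['img'].astype(float);W[-1]=np.r_[W[-1],0]; S=s if _==0 else S+s
S/=6;print(np.mean(W,0).round(2))
R=Ro.from_euler('xyz',o['eef_rot']);T=o['tool_pos']+R.apply([[-.0794,s*.0084-.0012,.0069] for s in(-1,1)])
print('tips',T.round(4).tolist(),proj(cs,T).round(2).tolist(),'strips',proj(cs,[[.5238,-.0333,.0205],[.5238,-.0164,.0205]]).round(2).tolist())
f=lambda m,u,v,w,h,k:cv2.resize(m[v:v+h,u:u+w].clip(0,255).astype(np.uint8),(w*k,h*k),interpolation=cv2.INTER_CUBIC)
cv2.imwrite('pics/c9.png',f(S,322,182,36,27,22)[:,:,::-1])
E
```

```text
at [ 0.4449 -0.0282  0.0295] [-3.1416e+00  3.0000e-04 -3.1154e+00] t 15.9167 w 0.024480107914037957
dmm [0.5 0.  1. ] dr [-0.      0.0003 -0.0003]
[ 2.000e-02  3.100e-01 -4.900e-01  2.434e+01  0.000e+00]
tips [[0.5244, -0.0357, 0.0226], [0.524, -0.0189, 0.0226]] [[338.97, 199.1], [337.32, 196.27]] strips [[338.56, 199.28], [337.04, 196.41]]
```

View pics/c9.png

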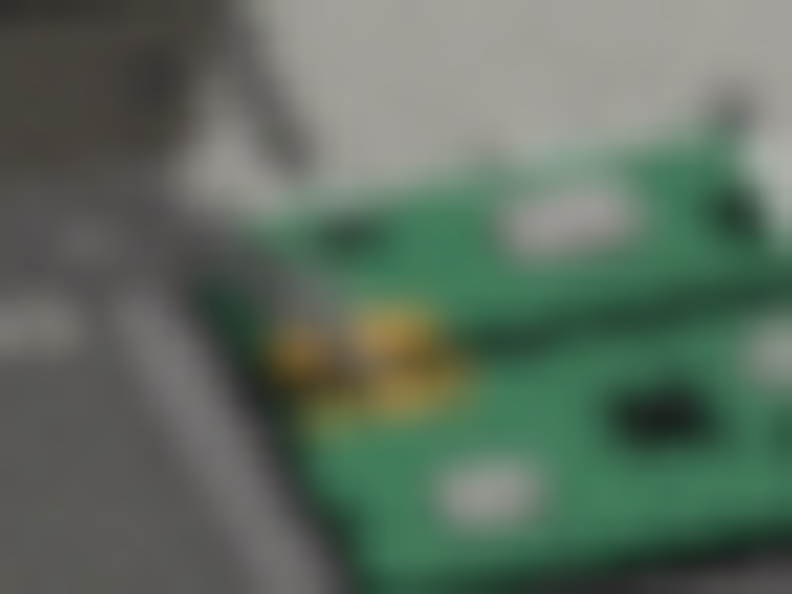

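```bash
python3 - <<'E'
from m import *
S=np.mean([cam('side')['img'].astype(float) for _ in range(8)],0);np.save('s4.npy',S)
s0=np.load('side.npy')
print('cols 328..343 rows 188..202')
d=np.abs(S-s0).sum(2)[188:203,328:344];print(d.astype(int))
print((S-s0)[188:203,328:344,0].astype(int))
o=r.observe();R=Ro.from_euler('xyz',o['eef_rot'])
for s in(-1,1):
  T=o['tool_pos']+R.apply([[-.0794+k*.025,s*.0084+.0012,.0069-k*.022] for k in(-.05,0,.25,.5,1)]);print(proj(cs,T).round(1).tolist(),T[1])
E
```

```text
cols 328..343 rows 188..202
[[259 232 172  81  21   3   6   5   9   7   8  14  15  12  12   7]
 [226 176 104  36   1   9   8   8   9  11  12  11  10  16  12   7]
 [214 172 101  40   4   9   8   6  13   8   7  10  11   8   6   9]
 [217 220 160  85  25   6   7  11   7   9   7   4   8   8   7   5]
 [232 225 159 105  53  28  11   8  10   1   6   3  11   9  11   6]
 [275 196  88  62  63  55  34  20  18  14   5   9  11   1   6   7]
 [314 201  52  53  69  68  56  40  38  24  10  11   9   7   3   6]
 [289 209  92  56  81  70  61  45  41  24   4   7   6   8   8   7]
 [255 221 156  93  85  98  77  38  40  38  13  11  16   5   5   9]
 [232 249 207 141  97 109 106  60  52  53  24  27  12   6   5   8]
 [216 248 239 179 103  84  92  57  44  51  31  42  24  12   8   4]
 [191 237 249 210 138  70  50  50  48  69  58  23   9  13   8   8]
 [153 208 240 237 175  93  56  54  45  58  63  24   4   8   2   6]
 [145 162 217 242 211 145  88  44  24  18  19   8   8   8  10  11]
 [156 138 187 233 238 190 123  53  15   1   6   6   7   9   7   7]]
[[ -86  -77  -57  -26   -7    0    2    1    3    2    3    4    5
[... 747 characters left out ...]
-19    0    6    4    2
     2    2]
 [ -72  -84  -81  -60  -32  -28  -36  -25  -21  -21   -4    8    6    4
     2    2]
 [ -64  -79  -84  -71  -46  -23  -21  -22  -26  -39  -34   -8    1    4
     3    2]
 [ -51  -70  -81  -80  -60  -31  -19  -21  -23  -34  -38  -15    0    2
     0    1]
 [ -49  -54  -73  -82  -71  -50  -28  -13   -9  -12  -14   -6    1    2
     3    3]
 [ -53  -47  -64  -79  -80  -64  -40  -15   -4    0    0    1    2    2
     2    2]]
[[339.1, 199.0], [338.7, 198.7], [336.8, 197.6], [334.9, 196.5], [331.1, 194.2]] [ 0.52429178 -0.03331904  0.02250849]
[[337.4, 196.1], [337.1, 195.9], [335.2, 194.8], [333.3, 193.7], [329.5, 191.4]] [ 0.5238529  -0.01652478  0.02250888]
```

Request:
play_rows --delta_pos '[[0.5, 0, 0.5], [0.5, 0, 1], [0.5, 0, 1.5], [0.5, 0, 1.5], [0.5, 0, 1.5], [0.5, 0, 1.5]]' --dr '[[0, 0, 0], [0, 0, 0], [0, 0, 0], [0, 0, 0], [0, 0, 0], [0, 0, 0]]' --gripper '[0.47, 0.47, 0.47, 0.47, 0.47, 0.47]'

```text
time: 17.12
tool_pos: [0.4442, -0.0282, 0.0279]
eef_rot: [3.142, 0.0, -3.115]
contact_force: [1.1, 0.2, -0.4]
gripper_width: 0.0244
finger_force: 6.3
```

```bash
python3 - <<'E'
from m import *
F=[]
for _ in range(12):
    o=r.observe();F.append(np.r_[o['contact_force'],o['ft_torque']*10,o['tool_pos']*1e3,o['gripper_width']*1e3]);cam('side')
print(np.mean(F,0).round(2),np.std(F,0).round(2),o['time'])
E
```

```text
[ 2.1000e-01 -8.0000e-02 -2.3000e-01  3.4000e-01 -1.5000e-01  1.7000e-01
  4.4426e+02 -2.8210e+01  2.7930e+01  2.4420e+01] [0.44 0.55 0.51 0.32 0.28 0.28 0.02 0.01 0.01 0.17] 17.6667
```

Request:
play_rows --delta_pos '[[0, 0, 0.5], [0, 0, 1], [0, 0, 1], [0, 0, 1], [0, 0, 1]]' --dr '[[0, 0, 0], [0, 0, 0], [0, 0, 0], [0, 0, 0], [0, 0, 0]]' --gripper '[0.47, 0.47, 0.47, 0.47, 0.47]'

```text
time: 18.13
tool_pos: [0.4442, -0.0282, 0.0269]
eef_rot: [3.142, -0.0, -3.115]
contact_force: [0.3, 0.2, 0.2]
gripper_width: 0.0245
finger_force: 6.3
```

```bash
python3 - <<'E'
from m import *
F=[]
for _ in range(12):
    o=r.observe();F.append(np.r_[o['contact_force'],o['ft_torque']*10,o['tool_pos']*1e3,o['gripper_width']*1e3]);cam('side')
print(np.mean(F,0).round(2),np.std(F,0).round(2),o['time'])
E
```

```text
[-2.0000e-02 -1.9000e-01 -4.5000e-01  3.4000e-01 -2.1000e-01 -3.0000e-02
  4.4425e+02 -2.8210e+01  2.6930e+01  2.4430e+01] [0.53 0.56 0.58 0.23 0.25 0.29 0.02 0.02 0.01 0.3 ] 18.6833
```

Request:
play_rows --delta_pos '[[0, 0, 0.5], [0, 0, 1], [0, 0, 1], [0, 0, 1], [0, 0, 1]]' --dr '[[0, 0, 0], [0, 0, 0], [0, 0, 0], [0, 0, 0], [0, 0, 0]]' --gripper '[0.47, 0.47, 0.47, 0.47, 0.47]'

```text
time: 19.15
tool_pos: [0.4443, -0.0282, 0.0259]
eef_rot: [3.142, 0.0, -3.115]
contact_force: [0.2, 0.1, -0.4]
gripper_width: 0.0247
finger_force: 6.3
```

```bash
python3 - <<'E'
from m import *
F=[]
for _ in range(12):
    o=r.observe();F.append(np.r_[o['contact_force'],o['ft_torque']*10,o['tool_pos']*1e3,o['gripper_width']*1e3]);cam('side')
print(np.mean(F,0).round(2),np.std(F,0).round(2),o['time'])
E
```

```text
[ 2.0000e-01 -9.0000e-02 -4.1000e-01  4.7000e-01 -5.8000e-01  1.0000e-01
  4.4428e+02 -2.8210e+01  2.5940e+01  2.4410e+01] [0.38 0.34 0.47 0.35 0.31 0.3  0.02 0.01 0.01 0.18] 19.7
```

Request:
play_rows --delta_pos '[[0, 0, -0.5], [0, 0, -0.7], [0, 0, -0.7], [0, 0, -0.7], [0, 0, -0.7], [0, 0, -0.7], [0, 0, -0.7], [0, 0, -0.7]]' --dr '[[0, 0, 0], [0, 0, 0], [0, 0, 0], [0, 0, 0], [0, 0, 0], [0, 0, 0], [0, 0, 0], [0, 0, 0]]' --gripper '[0.47, 0.47, 0.47, 0.47, 0.47, 0.47, 0.47, 0.47]'

```text
time: 20.42
tool_pos: [0.4443, -0.0282, 0.0266]
eef_rot: [3.142, 0.0, -3.115]
contact_force: [-0.3, -0.2, -1.1]
gripper_width: 0.0245
finger_force: 6.3
```

```bash
python3 - <<'E'
from h import *
o=r.observe();print(o['tool_pos'],o['gripper_width'],o['finger_force'],abs(o['joint_velocities']).max())
print(r.sign_off())
E
```

```text
[ 0.44426294 -0.02821452  0.0266275 ] 0.024458574947622005 6.347091123461723 0.002374299213431872
the job is handed in; nothing more can be done
None
```

I handed the job in at 20.4 s and got no verdict back: the trigger was squeezed to its stop and released, and the tweezers are held at 24.5 mm over the plates (about 6.3 N) with the tips estimated, from camera fits and the tool pose, just clear of the middles of the two strips.

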